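Unstack the seasoning pots onto their saucers

ROBOT

A 7-joint arm with a two-finger parallel gripper is mounted at the origin on a cart in front of the work surface, level with it; the furniture and walls round the work are solid. World frame = base frame: x ahead of the robot, y to its left, z up, the work surface at z = 0. Lengths are in m, angles in degrees, forces in N, time in s.
With the tool pointing down it reaches from about 0.425 to 0.95 m from the base axis. Payload 16.7 kg.
Tool frame: the origin (TCP) lies at the very end of the fingers, on their centre line; the grasp point (between the pads) lies 19 mm behind it; z points along the fingers, y is the line along which they close (so a half turn about z gives the same grasp; the last joint's range is limited). The gripper opens to 94 mm and grips with 3 to 60 N. Pads are 16 mm wide; open, the fingers measure 119 mm over their backs; the gripper's body (75 mm by 177 mm) begins 78 mm behind the grasp point.
Start: joints at [-72.852, 24.414, 4.234, 92.017, -1.954, 63.644, -3.845], TCP at [0.293, 0.608, 0.205] pointing down, gripper open.
Joint ranges: [-163.25, 163.25], [-28.42, 122.38], [-70.27, 78.77], [12.13, 141.07], [-58.53, 238.53], [9.26, 117.41], [-156.51, 156.51]. Speed limits (degrees/s): [108.29, 108.29, 136.94, 136.94, 172.46, 172.46, 172.46].

INTERFACE

Orientations are given as [roll, pitch, yaw] about the fixed x, y, z axes, in that order (R = Rz(yaw) Ry(pitch) Rx(roll)).
In Python, from workcell import ctrl gives the robot as it stands.
- The arm moves only by the shell command python3 inch.py 'ROWS' [OPENING]. ROWS is a JSON list of rows, 1 to 20 of them, each of 6 numbers: dx, dy, dz in shares of the most that a row can go, 1 being 62.5 mm, then a rotation vector rx, ry, rz in units of 2 degrees; each row shifts and turns the commanded pose from where the row before left it, along the tool's axes as they then stand; what a row does not reach is not made up. A row lasts 1/8 s, in which the tool goes at most 0.0625 m and 10.7 degrees, less where a joint would pass 70% of its speed; a pose out of reach is approached as far as the arm can. OPENING is the opening from 0.0 (shut) to 1.0 (fully open), set as the command begins (- or left out keeps the last). The fingers move at their own pace and stop on an object; the grip force is fixed at half the most. Time passes only in rows, so rows that do not move let the fingers close. It prints the time, the measured TCP pose, the force, the opening and the grip force at its end. Input that does not fit is refused with a message, and nothing moves.
- ctrl.get_state(): the state, without advancing time (a new reading comes with each control period).
- ctrl.read_camera(name): name is "side" or "top"; returns the picture (384x512x3 uint8, red, green, blue); there is no depth.
- ctrl.camera_model(name): a dict with "fx", "fy", "cx", "cy" (pixels), "eye" and "attitude" of the camera in the world. Camera axes: x right, y down, z forward; pixel columns grow to the right and rows downward; lengths in m; the calibration is good to about 2 mm. A picture is of the moment at which its call begins. camera_model takes no time and is no camera call.
- ctrl.finish_job(): hands the job in; it is judged then, once.
The state is a dict: "time": time; "qpos": joint angles; "qvel": joint speeds; "joint_torque": joint torques, N m; "ee_pos": TCP position; "tcp_rot": TCP orientation; "ft_force": force on the tool from outside, world axes, zero at the start; "torque": the same for the moment, N m; "width": opening from 0.0 (shut) to 1.0 (fully open); "grasp_force": force on a finger pad.
Only numpy, scipy, OpenCV 4.12 (cv2) and the standard library are available. Lean on these libraries where they do the work, as an engineer would, in place of code of your own. Each camera call takes 0.05 s, during which the arm holds its last target. There are 200 camera calls.

TASK

Lay out the seasonings for the meal: take the stack apart from the top down, one thing at a time, and set each upright and flat inside the wooden saucer of its own shape and size (salt shaker in the small round saucer, small square pot in the small square one, round pot in the large round one, large square pot in the large square one). Set things down rather than dropping them, never tip one over, and leave the tumbler and the tomato alone.

Things in the scene. Friction and masses are not known exactly. Their poses are not given: they have to be found in the camera images.
- shaker: Salt shaker: round glass body with a grey domed top, 90 mm high, foot 44 mm in diameter, narrowing to a 34 mm dome over the top 24 mm (grip it about 55 mm above the foot), about 0.1 kg. At the start on top of the stack, on the small square pot. Origin: centre of its underside, z up; it stands with a slight lean of about 0.03 rad. Its place is the small round saucer.
- pot_small_square: Small square pot: stoneware pot, white body with a flat pale wooden lid of the same outline (the lid is fixed, the top is plain and flat), solid, 40 mm high, 50 x 50 mm seen from above, about 0.15 kg. Second from the top, on the round pot. Origin: centre of its underside; x and y run square to its side faces, z up. Its place is the small square saucer.
- pot_round: Round pot: stoneware pot, white body with a flat pale wooden lid of the same outline (the lid is fixed, the top is plain and flat), solid, 40 mm high, 58 mm diameter, about 0.2 kg. Third from the top, on the large square pot. Origin: centre of its underside, z up. Its place is the large round saucer.
- pot_large_square: Large square pot: stoneware pot, white body with a flat pale wooden lid of the same outline (the lid is fixed, the top is plain and flat), solid, 40 mm high, 66 x 66 mm seen from above, about 0.26 kg. Bottom of the stack, on the bare worktop. Origin: centre of its underside; x and y run square to its side faces, z up. Its place is the large square saucer.
- saucer_small_round: Small round saucer, fixed on the worktop; brown wooden saucer, floor 4 mm thick (the pot's underside ends 4 mm above the saucer's origin), rim 9 mm high and 8 mm wide all round. Origin: centre of its underside on the worktop, z up. Outer diameter 76 mm, recess 60 mm diameter.
- saucer_small_square: Small square saucer, fixed on the worktop; brown wooden saucer, floor 4 mm thick (the pot's underside ends 4 mm above the saucer's origin), rim 9 mm high and 8 mm wide all round. Origin: centre of its underside on the worktop, z up; x and y run square to its sides. Outside 82 x 82 mm, recess 66 x 66 mm.
- saucer_large_round: Large round saucer, fixed on the worktop; brown wooden saucer, floor 4 mm thick (the pot's underside ends 4 mm above the saucer's origin), rim 9 mm high and 8 mm wide all round. Origin: centre of its underside on the worktop, z up. Outer diameter 90 mm, recess 74 mm diameter.
- saucer_large_square: Large square saucer, fixed on the worktop; brown wooden saucer, floor 4 mm thick (the pot's underside ends 4 mm above the saucer's origin), rim 9 mm high and 8 mm wide all round. Origin: centre of its underside on the worktop, z up; x and y run square to its sides. Outside 98 x 98 mm, recess 82 x 82 mm.
- tumbler: Bystander: loose glass tumbler of amber tea, 68 mm diameter, 87 mm high, behind the work, on the right. Origin: centre of its underside.
- tomato: Bystander: loose red tomato, about 77 mm across and 72 mm high, behind the work, on the left. Origin: centre of its underside.

How it is judged:
By the outcome, as a careful person would: the job done as asked, in the order asked, and still so for the second after the job is handed in, with the robot touching nothing.
It also fails if it takes over 112 s, if anything falls off the work surface, if the arm or the gripper's body presses on something with over 40 N, if the wrist force passes 120 N, or if a joint passes its speed limit or range.

## Working session

There is one attempt and no reset: what is moved stays moved. The work goes in short steps, Python scripts to look and compute and a shell command to move; the robot and the scene stay as the last step left them, time stands still between calls to the robot, and variables do not carry over. Pictures are saved under pics/ and viewed, at most 14 in all, crops included, and the job is handed in when it is done.

```bash
ls; mkdir -p pics; python3 - <<'E'
from workcell import ctrl
import cv2
for n in("side","top"):
    im=ctrl.read_camera(n); cv2.imwrite(f"pics/{n}0.png",im[:,:,::-1]); print(ctrl.camera_model(n))
s=ctrl.get_state(); print({k:s[k] for k in("time","ee_pos","tcp_rot","width","ft_force")})
E
```

```text
inch.py
pics
workcell.py
{'fx': 484.1330269992684, 'fy': 484.1330269992684, 'cx': 264.6251997430364, 'cy': 198.2324761614549, 'eye': array([-0.11175744,  1.05963394,  0.56523508]), 'attitude': array([-111.01554125,   -0.32837115, -146.45024907])}
{'fx': 364.99279390078243, 'fy': 364.99279390078243, 'cx': 256.74276526894414, 'cy': 192.1603276109166, 'eye': array([0.35854997, 0.0436902 , 1.0075614 ]), 'attitude': array([-170.02778127,    0.60803127,  -89.59387063])}
{'time': 0.1, 'ee_pos': array([0.2927198 , 0.6077979 , 0.20486249]), 'tcp_rot': array([-1.79935347e+02,  4.11067927e-03,  1.54285343e+02]), 'width': 1.0008198802721229, 'ft_force': array([-0.17188602, -0.57371384,  0.11379093])}
```

View pics/side0.png

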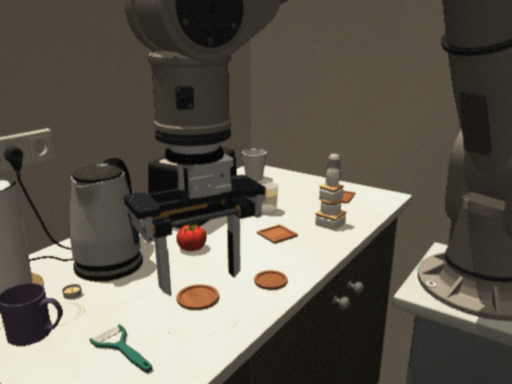

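View pics/top0.png

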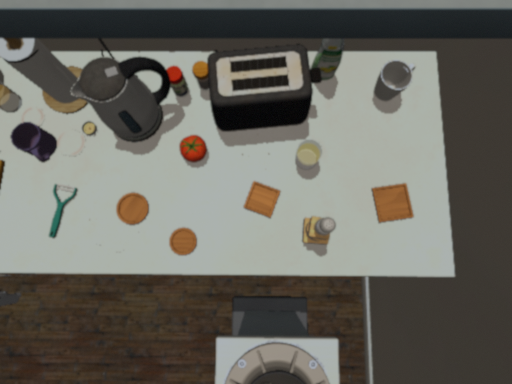

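The side view shows the stack at about (332,190), with the saucers at (197,296), (270,280), (277,234) and (345,196). In the top view the stack is at (318,230) and the saucers are at (133,208), (183,241), (263,200) and (393,203). The tomato is at (193,148) and the tumbler at (308,155).

```bash
cat > h.py <<'E'
from workcell import ctrl
import cv2, numpy as np
from scipy.spatial.transform import Rotation as R
C={n:ctrl.camera_model(n) for n in("side","top")}
def ray(n,p):
    c=C[n]; d=np.array([(p[0]-c['cx'])/c['fx'],(p[1]-c['cy'])/c['fy'],1.])
    return c['eye'], R.from_euler('xyz',c['attitude'],degrees=True).apply(d)
def onz(n,p,z):
    e,d=ray(n,p); return e+d*(z-e[2])/d[2]
def tri(ps,pt):
    (a,u),(b,v)=ray('side',ps),ray('top',pt)
    s=np.linalg.lstsq(np.stack([u,-v],1),b-a,rcond=None)[0]
    A,B=a+s[0]*u,b+s[1]*v; return (A+B)/2,np.linalg.norm(A-B)
def proj(n,X):
    c=C[n]; q=R.from_euler('xyz',c['attitude'],degrees=True).inv().apply(np.array(X)-c['eye'])
    return c['cx']+c['fx']*q[0]/q[2],c['cy']+c['fy']*q[1]/q[2]
def snap(n,f=None):
    im=ctrl.read_camera(n)[:,:,::-1].copy()
    if f: cv2.imwrite(f"pics/{f}.png",im)
    return im
def crop(im,x0,y0,x1,y1,k): return cv2.resize(im[y0:y1,x0:x1],None,fx=k,fy=k,interpolation=cv2.INTER_CUBIC)
E
python3 - <<'E'
from h import *
t=cv2.imread('pics/top0.png');s=cv2.imread('pics/side0.png')
np.set_printoptions(precision=4,suppress=True)
boxes={'LR':((110,185,160,230),(170,278,225,312)),'SR':((165,222,205,262),(248,265,292,292)),'SS':((240,175,288,222),(252,220,302,246)),'LS':((365,175,420,230),(340,184,360,206))}
for k,b in boxes.items():
    c=[]
    for n,im,(x0,y0,x1,y1) in (('top',t,b[0]),('side',s,b[1])):
        h=cv2.cvtColor(im,cv2.COLOR_BGR2HSV)[y0:y1,x0:x1]
        m=((h[...,0]<20)&(h[...,1]>110)&(h[...,2]>50)).astype(np.uint8)
        ct=max(cv2.findContours(m,0,1)[0],key=cv2.contourArea)
        ct=ct+[x0,y0]
        M=cv2.moments(ct); p=(M['m10']/M['m00'],M['m01']/M['m00']); c.append(p)
        W=np.array([onz(n,q,.009)[:2] for q in ct[:,0]],np.float32)
        mr=cv2.minAreaRect(W)
        print(k,n,p,onz(n,p,.009)[:2],'rect',np.array(mr[0]),np.array(mr[1]),mr[2], 'circ',cv2.minEnclosingCircle(W))
    print(k,'tri',*tri(c[1],c[0]))
a=crop(t,285,200,345,260,9);b=crop(s,300,140,366,240,6)
b=cv2.copyMakeBorder(b,0,0,0,0,0);H=600
o=np.zeros((600,800,3),np.uint8);a=crop(t,285,200,345,260,6);o[:360,:360]=a;o[:600,390:390+396]=b
cv2.imwrite('pics/stack.png',o)
E
```

```text
LR top (132.1289555079705, 208.1482274565786) [0.4873 0.4   ] rect [0.4874 0.3997] [0.0832 0.084 ] 47.21129608154297 circ ((0.4874970614910126, 0.39980989694595337), 0.043144915252923965)
LR side (197.35, 296.52666666666664) [0.4849 0.4089] rect [0.486  0.4073] [0.0868 0.088 ] 34.092430114746094 circ ((0.48558929562568665, 0.40720853209495544), 0.046152662485837936)
LR tri [0.4891 0.4026 0.0038] 0.002489443349155475
SR top (182.62429659053294, 240.9609400860642) [0.3982 0.2562] rect [0.3983 0.2566] [0.0703 0.0682] 2.0871665477752686 circ ((0.3978889286518097, 0.2562878429889679), 0.03574584424495697)
SR side (270.33061065733176, 279.415791520809) [0.3962 0.2648] rect [0.3962 0.2639] [0.0696 0.0736] 34.12862014770508 circ ((0.39685845375061035, 0.2638104259967804), 0.03905073553323746)
SR tri [0.3994 0.2578 0.0043] 0.002253749408420032
SS top (261.61608391608394, 198.8923076923077) [0.5152 0.0419] rect [0.5155 0.0419] [0.0772 0.0768] 69.36500549316406 circ ((0.515296220779419, 0.04240071773529053), 0.05204937234520912)
SS side (276.84586288416074, 233.3238770685579) [0.5128 0.0524] rect [0.5134 0.051 ] [0.0819 0.0826] 70.38835906982422 circ ((0.5126931071281433, 0.05122328922152519), 0.05478081479668617)
SS tri [0.5173 0.0425 0.0037] 0.002805468244620287
LS top (392.1114197530864, 202.40324074074073) [ 0.5074 -0.3174] rect [ 0.5077 -0.3175] [0.0928 0.0939] 8.526016235351562 circ ((0.5075324773788452, -0.3174133896827698), 0.06459031254053116)
LS side (346.68888888888887, 196.46464646464645) [ 0.475  -0.3125] rect [ 0.4755 -0.3108] [0.036  0.0964] 14.474225997924805 circ ((0.472492516040802, -0.31155645847320557), 0.04849646985530853)
LS tri [ 0.4957 -0.3257  0.0014] 0.027826583575774274
```

View pics/stack.png

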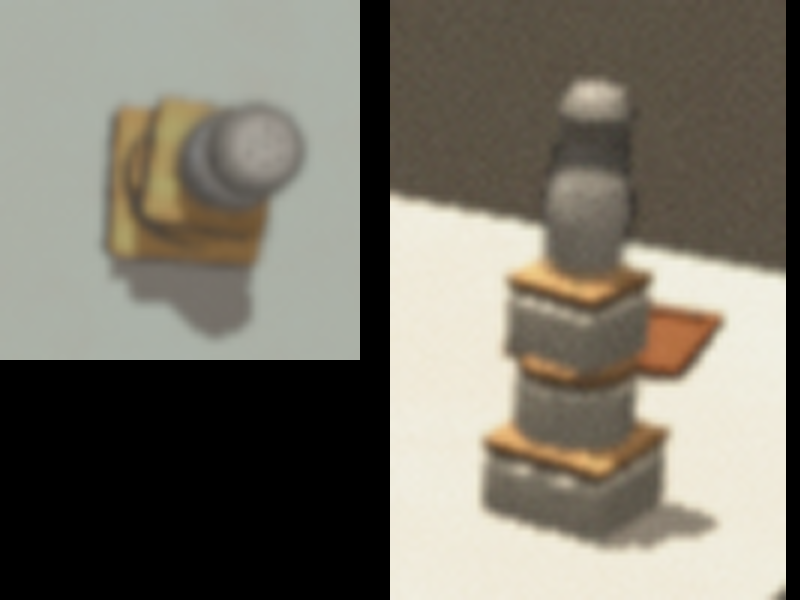

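The stack crop shows each layer's lid edges and the shaker dome. Some corners and edges are clear in both views, so I'll cast rays through those.

```bash
python3 - <<'E'
from h import *
np.set_printoptions(precision=4,suppress=True)
T=lambda u,v:(285+(u+.5)/6-.5,200+(v+.5)/6-.5)
S=lambda u,v:(300+(u-390+.5)/6-.5,140+(v+.5)/6-.5)
print('LSq TL tri? side-left',tri(S(487,440),T(115,105)),'near(BL)',tri(S(600,470),T(108,253)))
print('right?',tri(S(665,432),T(255,265)))
print('large top z=.04 TL,BL,BR',*[onz('top',T(*p),.04)[:2] for p in((115,105),(108,253),(255,265))])
print('large side z=.04',*[onz('side',S(*p),.04)[:2] for p in((487,440),(600,470),(665,432))])
print('small top z=.12 TL,BL',*[onz('top',T(*p),.12)[:2] for p in((160,98),(147,220))])
print('small tri left,near',tri(S(510,282),T(160,98)),tri(S(600,305),T(147,220)))
print('small side z=.12 L,N,R',*[onz('side',S(*p),.12)[:2] for p in((510,282),(600,305),(650,274))])
print('round top: left',onz('top',T(131,170),.08)[:2],'bottom',onz('top',T(205,241),.08)[:2])
print('round side L/R bottom edges z=.06 ',onz('side',S(515,400),.06)[:2],onz('side',S(636,400),.06)[:2])
print('dome top z=.2',onz('top',T(257,151),.2)[:2], 'side',onz('side',S(594,100),.2)[:2],'tri',tri(S(594,100),T(257,151)))
print('shaker side foot mid z=.122',onz('side',S(584,265),.122)[:2],'body z=.165',onz('side',S(589,190),.165)[:2])
E
```

```text
LSq TL tri? side-left (array([ 0.4618, -0.0706,  0.0381]), np.float64(0.0009758430753791041)) near(BL) (array([ 0.3986, -0.0654,  0.0399]), np.float64(0.0033139016184449907))
right? (array([ 0.3946, -0.1296,  0.0376]), np.float64(0.004994987316678965))
large top z=.04 TL,BL,BR [ 0.462  -0.0702] [ 0.397  -0.0661] [ 0.3923 -0.1302]
large side z=.04 [ 0.4593 -0.0668] [ 0.3999 -0.0644] [ 0.3945 -0.1229]
small top z=.12 TL,BL [ 0.4565 -0.0791] [ 0.4071 -0.0729]
small tri left,near (array([ 0.4574, -0.0796,  0.1151]), np.float64(0.0008094245727448618)) (array([ 0.4081, -0.0731,  0.1159]), np.float64(0.0015642523238849839))
small side z=.12 L,N,R [ 0.4515 -0.067 ] [ 0.404  -0.0625] [ 0.4033 -0.1134]
round top: left [ 0.4303 -0.0718] bottom [ 0.4007 -0.1023]
round side L/R bottom edges z=.06  [ 0.4495 -0.0741] [ 0.4028 -0.1059]
dome top z=.2 [ 0.4283 -0.1033] side [ 0.4332 -0.1059] tri (array([ 0.4297, -0.1023,  0.2013]), np.float64(0.0033239578488229423))
shaker side foot mid z=.122 [ 0.4316 -0.1022] body z=.165 [ 0.4225 -0.0835]
```

Both views agree within a few mm, and the saucer rims and stack heights check out.

- **Stack axis:** about (0.429, -0.101)
- **Large pot:** yaw about -4°
- **Small pot:** yaw about -7°
- **Saucers:**
  - LR (0.487, 0.400)
  - SR (0.398, 0.257)
  - SS (0.515, 0.042), yaw -20.6°
  - LS (0.5075, -0.3175), yaw +8.5°

First I'll turn to yaw 86° while rising, then start across.

Units first: shifts go in shares of 62.5 mm and turns go in units of 2 degrees. So -0.05 m is -0.8, 0.013 m is 0.208, 8.5 degrees is 4.25.

```bash
cat > d.py <<'E'
import sys,numpy as np
from h import ctrl,R
# args x y z yaw : remaining deltas in tool axes
s=ctrl.get_state(); x=list(map(float,sys.argv[1:]))
r=R.from_euler('xyz',s['tcp_rot'],degrees=True)
d=r.inv().apply(np.array(x[:3])-s['ee_pos'])
t=(r.inv()*R.from_euler('xyz',[180,0,x[3]],degrees=True)).as_rotvec(degrees=True)
print('t',round(s['time'],2),'pos',s['ee_pos'].round(4),'rot',s['tcp_rot'].round(2),'d',d.round(4),'rv',t.round(2),'q7',s['qpos'][[0,6]].round(0))
E
python3 inch.py '[[0,0,-0.112,0,0,4.25],[0,0,-0.112,0,0,4.25],[0,0,-0.112,0,0,4.25],[0,0,-0.112,0,0,4.25],[0,0,-0.112,0,0,4.25],[0,0,-0.112,0,0,4.25],[0,0,-0.112,0,0,4.25],[0,0,-0.112,0,0,4.25],[-0.8,0.208,0,0,0,0],[-0.8,0.208,0,0,0,0],[-0.8,0.208,0,0,0,0],[-0.8,0.208,0,0,0,0],[-0.8,0.208,0,0,0,0],[-0.8,0.208,0,0,0,0]]' 1.0; python3 d.py .429 -.102 .26 86
```

```text
time: 1.85
ee_pos: [0.3513, 0.3019, 0.2613]
tcp_rot: [-180.0, 0.0, 86.3]
ft_force: [-0.3, 0.0, -0.1]
width: 0.998
grasp_force: 0.0
t 1.85 pos [0.3513 0.3019 0.2613] rot [-179.98    0.     86.29] d [-0.398   0.1037  0.0013] rv [-0.02  0.    0.29] q7 [-73. -52.]
```

```bash
python3 inch.py '[[-0.8,0.208,0,0,0,0],[-0.8,0.208,0,0,0,0],[-0.8,0.208,0,0,0,0],[-0.8,0.208,0,0,0,0],[-0.8,0.208,0,0,0,0],[-0.8,0.208,0,0,0,0],[-0.8,0.208,0,0,0,0],[-0.768,0.192,0,0,0,0],[0,0,0,0,0,0],[0,0,0,0,0,0]]'; python3 d.py .429 -.102 .156 86
python3 - <<'E'
from h import *
o=np.zeros((560,800,3),np.uint8)
o[:,:480]=crop(snap('side'),280,110,400,250,4);o[:320,480:]=crop(snap('top'),275,190,355,270,4)
cv2.imwrite('pics/a1.png',o)
E
```

```text
time: 3.1
ee_pos: [0.428, -0.0997, 0.2613]
tcp_rot: [-180.0, -0.0, 86.3]
ft_force: [-0.3, 0.1, -0.9]
width: 1.004
grasp_force: 0.0
t 3.1 pos [ 0.428  -0.0997  0.2613] rot [-179.97   -0.     86.29] d [-0.0023  0.0012  0.1053] rv [-0.03 -0.    0.29] q7 [-56.  -6.]
```

View pics/a1.png

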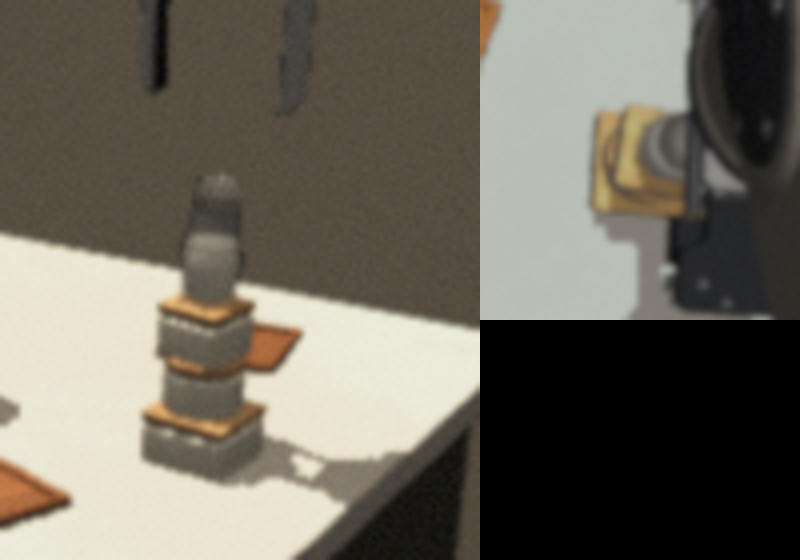

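The stack is untouched. The fingers at crop (153,90) and (290,112) straddle the dome at (217,175). I'll descend and close.

In the tool's units: 0.02 m is 0.32, 0.025 m is 0.4.

```bash
python3 inch.py '[[-0.0368,0.0192,0.32,0,0,0],[0,0,0.4,0,0,0],[0,0,0.4,0,0,0],[0,0,0.32,0,0,0],[0,0,0.24,0,0,0],[0,0,0,0,0,0],[0,0,0,0,0,0]]' && python3 inch.py '[[0,0,0,0,0,0],[0,0,0,0,0,0],[0,0,0,0,0,0],[0,0,0,0,0,0],[0,0,0,0,0,0],[0,0,0,0,0,0],[0,0,0,0,0,0],[0,0,0,0,0,0]]' 0.0; python3 d.py .429 -.102 .156 86
```

```text
time: 4.08
ee_pos: [0.4295, -0.1023, 0.1569]
tcp_rot: [180.0, -0.0, 86.3]
ft_force: [0.2, 0.3, 0.5]
width: 0.999
grasp_force: 0.0
time: 5.08
ee_pos: [0.4293, -0.1026, 0.1565]
tcp_rot: [-180.0, 0.0, 86.3]
ft_force: [-0.2, 0.2, -0.6]
width: 0.418
grasp_force: 29.6
t 5.08 pos [ 0.4293 -0.1026  0.1565] rot [-180.      0.     86.28] d [ 0.0005 -0.0003  0.0005] rv [-0.    0.    0.28] q7 [-52.  15.]
```

In the tool's units: -0.02 m is -0.32, -0.015 m is -0.24.

```bash
python3 inch.py '[[0,0,-0.128,0,0,0],[0,0,-0.24,0,0,0],[0,0,-0.32,0,0,0],[0,0,-0.32,0,0,0],[0,0,0,0,0,0],[0,0,0,0,0,0]]'; python3 d.py .398 .257 .22 86
python3 - <<'E'
from h import *
s=snap('side'); cv2.imwrite('pics/a2.png',crop(s,280,90,400,250,3.5))
E
```

```text
time: 5.82
ee_pos: [0.4291, -0.1023, 0.2191]
tcp_rot: [-180.0, -0.0, 86.3]
ft_force: [-0.9, 0.4, -0.7]
width: 0.412
grasp_force: 29.6
t 5.83 pos [ 0.4291 -0.1023  0.2191] rot [-1.7998e+02 -3.0000e-02  8.6310e+01] d [ 0.3565 -0.0541 -0.0006] rv [-0.02 -0.03  0.31] q7 [-61.  -1.]
```

View pics/a2.png

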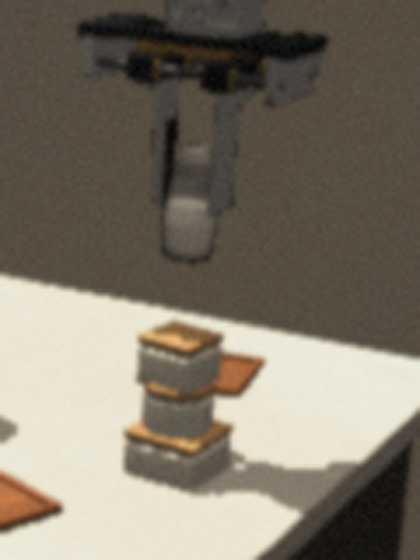

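The shaker is lifted upright, foot at crop (188,258), and the small pot's lid is now clear. Carrying it to the small round saucer.

In the tool's units: 0.0425 m is 0.68, 0.03 m is 0.48.

```bash
python3 inch.py '[[0.48,-0.08,0,0,0,0],[0.68,-0.096,0,0,0,0],[0.68,-0.104,0,0,0,0],[0.68,-0.104,0,0,0,0],[0.68,-0.104,0,0,0,0],[0.68,-0.104,0,0,0,0],[0.68,-0.104,0,0,0,0],[0.68,-0.104,0,0,0,0],[0.464,-0.064,0,0,0,0],[0,0,0,0,0,0],[0,0,0,0,0,0]]'; python3 d.py .398 .257 .05 86
cat > lid.py <<'E'
from h import *
import sys
# lid.py z x0 y0 x1 y1 : pale wooden lid in the top view
z=float(sys.argv[1]);b=list(map(int,sys.argv[2:6]))
im=snap('top');h=cv2.cvtColor(im,cv2.COLOR_BGR2HSV)[b[1]:b[3],b[0]:b[2]]
m=((h[...,0]<32)&(h[...,1]>60)&(h[...,2]>70)).astype(np.uint8)
ct=max(cv2.findContours(m,0,1)[0],key=cv2.contourArea)[:,0]+b[:2]
W=np.array([onz('top',q,z)[:2] for q in ct],np.float32)
print('rect',cv2.minAreaRect(W),'circ',cv2.minEnclosingCircle(W))
E
python3 - <<'E'
from h import *
t=snap('top');s=snap('side')
o=np.zeros((560,780,3),np.uint8);o[:560,:350]=crop(s,225,160,325,320,3.5);o[:350,370:720]=crop(t,285,200,335,250,7)
cv2.imwrite('pics/a3.png',o)
E
```

```text
time: 7.25
ee_pos: [0.3987, 0.2557, 0.219]
tcp_rot: [-180.0, 0.1, 86.2]
ft_force: [0.1, -0.4, -1.5]
width: 0.415
grasp_force: 29.6
t 7.25 pos [0.3987 0.2557 0.219 ] rot [-1.7998e+02  7.0000e-02  8.6220e+01] d [ 0.0015 -0.0007  0.169 ] rv [-0.02  0.07  0.22] q7 [-77. -40.]
```

View pics/a3.png

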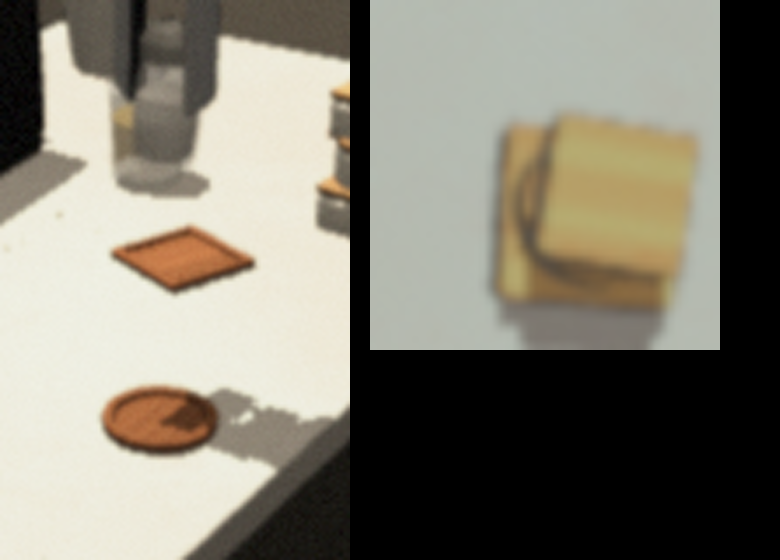

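The lid corners are clear at crop (556,113), (697,132), (680,277) and (540,258). The shaker's foot is at side (272,207) and the saucer is below it.

```bash
python3 - <<'E'
from h import *
np.set_printoptions(precision=4,suppress=True)
T=lambda u,v:(285+(u-370+.5)/7-.5,200+(v+.5)/7-.5)
P=np.array([onz('top',T(*p),.12)[:2] for p in((556,113),(697,132),(680,277),(540,258))],np.float32);print(P,P.mean(0),cv2.minAreaRect(P))
for z in(.178,.182,.186): print(z,proj('side',(.3987,.2557,z)))
E
```

```text
[[ 0.4569 -0.0788]
 [ 0.4506 -0.1276]
 [ 0.4005 -0.1204]
 [ 0.4067 -0.0724]] [ 0.4287 -0.0998] ((0.4286581873893738, -0.09995009005069733), (0.049218595027923584, 0.05065206065773964), 82.59766387939453)
0.178 (np.float64(272.475799753811), np.float64(207.7129104449901))
0.182 (np.float64(272.4975876121018), np.float64(205.9647174565025))
0.186 (np.float64(272.5194364641867), np.float64(204.21163050728083))
```

In the tool's units: 0.04 m is 0.64, 0.035 m is 0.56.

```bash
python3 inch.py '[[0.0192,-0.0112,0.32,0,0,0],[0,0,0.56,0,0,0],[0,0,0.64,0,0,0],[0,0,0.56,0,0,0],[0,0,0.32,0,0,0],[0,0,0.24,0,0,0],[0,0,0.112,0,0,0],[0,0,0.016,0,0,0],[0,0,0,0,0,0]]'; python3 inch.py '[[0,0,0.016,0,0,0],[0,0,0.016,0,0,0],[0,0,0.016,0,0,0],[0,0,0.016,0,0,0],[0,0,0,0,0,0]]' ; python3 d.py .398 .257 .0405 86
```

```text
time: 8.48
ee_pos: [0.3982, 0.2582, 0.047]
tcp_rot: [180.0, -0.0, 86.3]
ft_force: [-0.0, 0.4, -0.7]
width: 0.414
grasp_force: 29.6
time: 9.1
ee_pos: [0.3979, 0.2579, 0.0424]
tcp_rot: [-180.0, 0.0, 86.3]
ft_force: [0.1, 1.3, -1.0]
width: 0.412
grasp_force: 29.6
t 9.1 pos [0.3979 0.2579 0.0424] rot [-1.7999e+02  1.0000e-02  8.6280e+01] d [-0.0009  0.0002  0.0019] rv [-0.01  0.01  0.28] q7 [-68. -24.]
```

In the tool's units: 0.001 m is 0.016, 0.0005 m is 0.008.

```bash
python3 inch.py '[[0,0,0.016,0,0,0],[0,0,0.008,0,0,0],[0,0,0,0,0,0]]'; python3 inch.py '[[0,0,0.016,0,0,0],[0,0,0,0,0,0]]';python3 inch.py '[[0,0,0.016,0,0,0],[0,0,0,0,0,0]]'
```

```text
time: 9.48
ee_pos: [0.3979, 0.2579, 0.0409]
tcp_rot: [-180.0, 0.0, 86.3]
ft_force: [0.7, 0.2, -0.7]
width: 0.41
grasp_force: 29.6
time: 9.72
ee_pos: [0.398, 0.2581, 0.0403]
tcp_rot: [-180.0, -0.0, 86.3]
ft_force: [-2.4, -2.0, 10.6]
width: 0.414
grasp_force: 30.4
time: 9.98
ee_pos: [0.3982, 0.2583, 0.0401]
tcp_rot: [-180.0, -0.1, 86.3]
ft_force: [-6.9, -3.5, 35.8]
width: 0.414
grasp_force: 32.2
```

Contact came at the expected height. I'll ease off slightly, release and rise.

In the tool's units: -0.001 m is -0.016, -0.0003 m is -0.0048.

```bash
python3 inch.py '[[0,0,-0.016,0,0,0],[0,0,-0.0048,0,0,0],[0,0,0,0,0,0]]'; python3 inch.py '[[0,0,0,0,0,0],[0,0,0,0,0,0],[0,0,0,0,0,0],[0,0,0,0,0,0],[0,0,0,0,0,0],[0,0,0,0,0,0]]' 1.0;  python3 inch.py '[[0,0,-0.24,0,0,0],[0,0,-0.48,0,0,0],[0,0,-0.64,0,0,0],[0,0,-0.64,0,0,0],[0,0,-0.48,0,0,0]]'; python3 d.py .4285 -.100 .2 82.8
python3 - <<'E'
from h import *
t=snap('top');s=snap('side')
o=np.zeros((400,780,3),np.uint8);o[:400,:400]=crop(s,220,210,320,310,4);o[:350,420:770]=crop(t,155,210,205,260,7)
cv2.imwrite('pics/a4.png',o)
E
```

```text
time: 10.35
ee_pos: [0.3981, 0.2581, 0.0404]
tcp_rot: [180.0, -0.0, 86.3]
ft_force: [-0.7, -1.0, 7.7]
width: 0.419
grasp_force: 30.1
time: 11.1
ee_pos: [0.3978, 0.258, 0.0402]
tcp_rot: [-180.0, 0.0, 86.3]
ft_force: [0.7, -0.2, 0.9]
width: 0.989
grasp_force: 0.0
time: 11.72
ee_pos: [0.3982, 0.2578, 0.1977]
tcp_rot: [180.0, -0.1, 86.2]
ft_force: [-0.3, -0.0, -0.2]
width: 0.998
grasp_force: 0.0
t 11.72 pos [0.3982 0.2578 0.1977] rot [ 1.7995e+02 -8.0000e-02  8.6250e+01] d [-0.355   0.0536 -0.0027] rv [ 0.04 -0.08  3.45] q7 [-79. -38.]
```

View pics/a4.png

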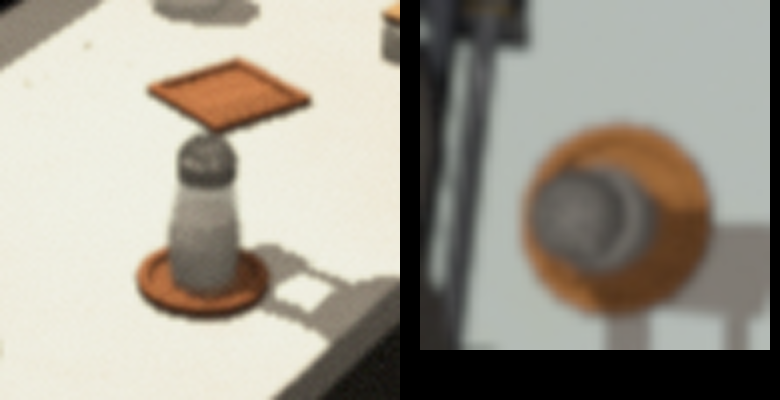

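The shaker stands upright in its saucer, foot at crop (205,285), ringed by the rim. Going back for the small pot.

In the tool's units: -0.05 m is -0.8, -0.03 m is -0.48, 3.45 degrees is 1.725.

```bash
python3 inch.py '[[-0.48,0.08,0,0,0,0],[-0.8,0.12,0,0,0,0],[-0.8,0.12,0,0,0,0],[-0.8,0.12,0,0,0,0],[-0.8,0.12,0,0,0,0],[-0.8,0.12,0,0,0,0],[-0.8,0.12,0,0,0,0],[-0.4,0.0576,0,0,0,0],[0,0,0,0,0,1.725],[0,0,0,0,0,0]]'; python3 d.py .4285 -.100 .09 82.8
```

```text
time: 13.08
ee_pos: [0.4273, -0.1007, 0.1948]
tcp_rot: [-179.9, 0.0, 82.8]
ft_force: [-0.2, 0.3, -0.6]
width: 0.999
grasp_force: 0.0
t 13.07 pos [ 0.4273 -0.1007  0.1948] rot [-1.7993e+02  1.0000e-02  8.2750e+01] d [0.0009 0.0013 0.1048] rv [-0.07  0.01 -0.05] q7 [-58.   1.]
```

```bash
python3 inch.py '[[0,0.0192,0.4,0,0,0],[0,0,0.48,0,0,0],[0,0,0.4,0,0,0],[0,0,0.24,0,0,0],[0,0,0.136,0,0,0],[0,0,0,0,0,0],[0,0,0,0,0,0]]'; python3 d.py .4285 -.100 .09 82.8;python3 inch.py '[[0,0,0,0,0,0],[0,0,0,0,0,0],[0,0,0,0,0,0],[0,0,0,0,0,0],[0,0,0,0,0,0],[0,0,0,0,0,0],[0,0,0,0,0,0]]' 0.0; python3 inch.py '[[0,0,-0.08,0,0,0],[0,0,-0.16,0,0,0],[0,0,-0.32,0,0,0],[0,0,-0.4,0,0,0],[0,0,-0.16,0,0,0],[0,0,0,0,0,0]]'; python3 d.py .515 .042 .16 69.4
```

```text
time: 13.95
ee_pos: [0.4298, -0.0999, 0.0923]
tcp_rot: [180.0, -0.0, 82.9]
ft_force: [0.2, -0.3, -0.1]
width: 1.0
grasp_force: 0.0
t 13.95 pos [ 0.4298 -0.0999  0.0923] rot [ 1.7996e+02 -2.0000e-02  8.2860e+01] d [-0.0003 -0.0013  0.0023] rv [ 0.04 -0.02  0.06] q7 [-43.  22.]
time: 14.82
ee_pos: [0.4296, -0.1, 0.0918]
tcp_rot: [180.0, 0.0, 82.8]
ft_force: [0.5, 0.1, -0.1]
width: 0.533
grasp_force: 29.7
time: 15.58
ee_pos: [0.4299, -0.0993, 0.1621]
tcp_rot: [179.9, -0.1, 82.9]
ft_force: [0.1, -0.1, -3.3]
width: 0.532
grasp_force: 29.7
t 15.57 pos [ 0.4299 -0.0993  0.1621] rot [ 1.7994e+02 -9.0000e-02  8.2900e+01] d [0.1507 0.0669 0.0024] rv [ 0.05 -0.09 13.5 ] q7 [-56.  11.]
```

The grip width of 50 mm matches the small pot. Carrying and turning it; the round pot's lid can then be measured.

```bash
python3 inch.py '[[0.32,0.144,0,0,0,0],[0.48,0.2144,0,0,0,0],[0.48,0.2144,0,0,0,0],[0.48,0.2144,0,0,0,0],[0.4,0.176,0,0,0,0],[0.248,0.104,0,0,0,0],[0,0,0,0,0,3.375],[0,0,0,0,0,3.375],[0,0,0.48,0,0,0],[0,0,0.64,0,0,0],[0,0,0.48,0,0,0],[0,0,0.24,0,0,0],[0,0,0,0,0,0],[0,0,0,0,0,0]]'; python3 d.py .515 .042 .0158 69.4
python3 lid.py .08 290 205 345 255;python3 - <<'E'
from h import *
t=snap('top');s=snap('side')
o=np.zeros((560,800,3),np.uint8);o[:500,:400]=crop(s,235,150,335,275,4);o[:350,420:770]=crop(t,285,200,335,250,7)
cv2.imwrite('pics/a5.png',o)
E
```

```text
time: 17.32
ee_pos: [0.5152, 0.0411, 0.0477]
tcp_rot: [179.9, -0.0, 69.3]
ft_force: [0.2, -0.3, -1.7]
width: 0.529
grasp_force: 29.7
t 17.32 pos [0.5152 0.0411 0.0477] rot [ 1.7995e+02 -4.0000e-02  6.9320e+01] d [ 0.0008 -0.0005  0.0319] rv [ 0.05 -0.04 -0.08] q7 [-51.   2.]
rect ((0.42428144812583923, -0.09516268223524094), (0.06363401561975479, 0.06414925307035446), 84.70059204101562) circ ((0.42381414771080017, -0.0949464663863182), 0.041852645576000214)
```

View pics/a5.png

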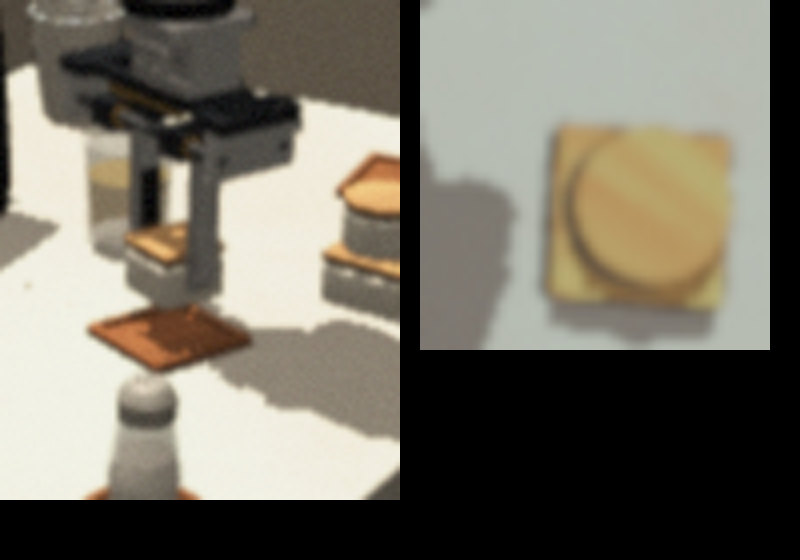

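The small pot hangs above its saucer with its edges parallel to the rim. The round lid's circle is centred at crop (650,206). Lowering.

In the tool's units: 0.012 m is 0.192, 0.01 m is 0.16.

```bash
python3 inch.py '[[0.0128,-0.008,0.192,0,0,0],[0,0,0.16,0,0,0],[0,0,0.096,0,0,0],[0,0,0.024,0,0,0],[0,0,0,0,0,0]]'; python3 inch.py '[[0,0,0.016,0,0,0],[0,0,0.008,0,0,0],[0,0,0,0,0,0]]';python3 inch.py '[[0,0,0.016,0,0,0],[0,0,0,0,0,0]]'; python3 - <<'E'
from h import *
print(onz('top',(317.5,229.07),.08))
E
```

```text
time: 18.1
ee_pos: [0.5143, 0.0418, 0.0172]
tcp_rot: [-180.0, 0.0, 69.3]
ft_force: [-0.2, -0.2, -1.0]
width: 0.535
grasp_force: 29.7
time: 18.48
ee_pos: [0.5144, 0.042, 0.0158]
tcp_rot: [180.0, -0.0, 69.3]
ft_force: [-0.3, 0.1, -2.5]
width: 0.53
grasp_force: 29.7
time: 18.73
ee_pos: [0.5145, 0.0421, 0.0156]
tcp_rot: [-180.0, -0.1, 69.3]
ft_force: [-7.7, 1.5, 25.8]
width: 0.535
grasp_force: 29.8
[ 0.42753339 -0.09975997  0.08      ]
```

```bash
python3 inch.py '[[0,0,-0.0128,0,0,0],[0,0,0,0,0,0]]'; python3 inch.py '[[0,0,0,0,0,0],[0,0,0,0,0,0],[0,0,0,0,0,0],[0,0,0,0,0,0],[0,0,0,0,0,0]]' 1.0;  python3 inch.py '[[0,0,-0.24,0,0,0],[0,0,-0.48,0,0,0],[0,0,-0.64,0,0,0],[0,0,-0.48,0,0,0],[0,0,-0.16,0,0,0],[0,0,0,0,0,0]]'; python3 d.py .4283 -.100 .14 69.4
python3 - <<'E'
from h import *
s=snap('side')
cv2.imwrite('pics/a6.png',crop(s,240,180,360,290,4))
E
```

```text
time: 18.98
ee_pos: [0.5144, 0.0421, 0.0157]
tcp_rot: [180.0, -0.0, 69.3]
ft_force: [-0.8, 0.3, 5.9]
width: 0.532
grasp_force: 29.7
time: 19.6
ee_pos: [0.5143, 0.042, 0.0156]
tcp_rot: [-180.0, 0.0, 69.3]
ft_force: [0.2, 0.5, 0.0]
width: 0.997
grasp_force: 0.0
time: 20.35
ee_pos: [0.5144, 0.0424, 0.1409]
tcp_rot: [180.0, -0.1, 69.4]
ft_force: [-0.5, 0.6, -1.3]
width: 0.998
grasp_force: 0.0
t 20.35 pos [0.5144 0.0424 0.1409] rot [ 1.7998e+02 -6.0000e-02  6.9360e+01] d [-0.1636 -0.0304  0.0008] rv [ 0.02 -0.06 -0.04] q7 [-60.  -6.]
```

View pics/a6.png

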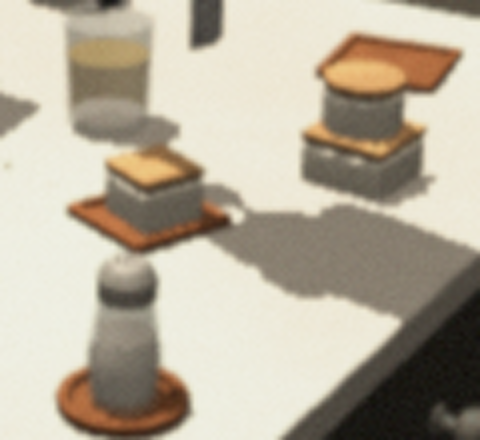

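The small pot sits square and flat in its saucer (crop 155,190), and the shaker is still upright. Now the round pot.

```bash
python3 inch.py '[[-0.48,-0.088,0,0,0,0],[-0.64,-0.12,0,0,0,0],[-0.64,-0.12,0,0,0,0],[-0.56,-0.104,0,0,0,0],[-0.296,-0.0544,0,0,0,0],[0,0,0,0,0,0],[0,0,0.4,0,0,0],[0,0,0.48,0,0,0],[0,0,0.32,0,0,0],[0,0,0.136,0,0,0],[0,0,0,0,0,0],[0,0,0,0,0,0]]'; python3 d.py .4283 -.100 .051 69.4
```

```text
time: 21.9
ee_pos: [0.4287, -0.1001, 0.0576]
tcp_rot: [180.0, -0.0, 69.3]
ft_force: [-0.1, -0.1, -0.3]
width: 0.999
grasp_force: 0.0
t 21.9 pos [ 0.4287 -0.1001  0.0576] rot [ 1.7996e+02 -1.0000e-02  6.9350e+01] d [-0.     -0.0004  0.0066] rv [ 0.04 -0.01 -0.05] q7 [-40.  16.]
```

In the tool's units: 0.005 m is 0.08, 0.001 m is 0.016.

```bash
python3 inch.py '[[0,0,0.08,0,0,0],[0,0,0.016,0,0,0],[0,0,0,0,0,0]]';python3 inch.py '[[0,0,0,0,0,0],[0,0,0,0,0,0],[0,0,0,0,0,0],[0,0,0,0,0,0],[0,0,0,0,0,0],[0,0,0,0,0,0]]' 0.0; python3 inch.py '[[0,0,-0.08,0,0,0],[0,0,-0.16,0,0,0],[0,0,-0.48,0,0,0],[0,0,-0.56,0,0,0],[0,0,-0.32,0,0,0],[0,0,-0.16,0,0,0],[0,0,0,0,0,0]]'; python3 d.py .487 .401 .16 69.4
```

```text
time: 22.28
ee_pos: [0.4282, -0.1002, 0.0511]
tcp_rot: [-180.0, -0.0, 69.3]
ft_force: [0.0, 0.4, 0.1]
width: 0.999
grasp_force: 0.0
time: 23.02
ee_pos: [0.4283, -0.1003, 0.0511]
tcp_rot: [180.0, 0.0, 69.3]
ft_force: [1.1, -0.5, -0.2]
width: 0.612
grasp_force: 30.0
time: 23.9
ee_pos: [0.4285, -0.0999, 0.1617]
tcp_rot: [180.0, -0.1, 69.4]
ft_force: [-0.8, 0.1, -1.6]
width: 0.613
grasp_force: 30.0
t 23.9 pos [ 0.4285 -0.0999  0.1617] rot [ 1.7997e+02 -9.0000e-02  6.9370e+01] d [ 0.4894 -0.1217  0.0024] rv [ 0.03 -0.09 -0.03] q7 [-59.   1.]
```

The grip width of 57.5 mm matches the round pot. Carrying it to the large round saucer.

In the tool's units: 0.04 m is 0.64, 0.045 m is 0.72.

```bash
python3 inch.py '[[0.4,-0.0992,0,0,0,0],[0.72,-0.1792,0,0,0,0],[0.72,-0.1792,0,0,0,0],[0.72,-0.1792,0,0,0,0],[0.72,-0.1792,0,0,0,0],[0.72,-0.1792,0,0,0,0],[0.72,-0.1792,0,0,0,0],[0.72,-0.1792,0,0,0,0],[0.72,-0.1792,0,0,0,0],[0.72,-0.1792,0,0,0,0],[0.64,-0.1552,0,0,0,0],[0.3104,-0.08,0,0,0,0],[0,0,0,0,0,0],[0,0,0.4,0,0,0],[0,0,0.56,0,0,0],[0,0,0.48,0,0,0],[0,0,0.24,0,0,0],[0,0,0,0,0,0],[0,0,0,0,0,0]]'; python3 d.py .487 .401 .0151 69.4
python3 lid.py .04 295 205 340 255;python3 - <<'E'
from h import *
t=snap('top');s=snap('side')
o=np.zeros((560,800,3),np.uint8);o[:400,:400]=crop(s,150,230,250,330,4);o[:350,420:770]=crop(t,285,200,335,250,7)
cv2.imwrite('pics/a7.png',o)
E
```

```text
time: 26.28
ee_pos: [0.4877, 0.4006, 0.0572]
tcp_rot: [180.0, -0.1, 69.3]
ft_force: [0.0, 0.6, -2.1]
width: 0.615
grasp_force: 30.0
t 26.27 pos [0.4877 0.4006 0.0572] rot [ 1.7997e+02 -6.0000e-02  6.9310e+01] d [ 0.0001 -0.0008  0.0421] rv [ 0.03 -0.06 -0.09] q7 [-80. -32.]
rect ((0.42629188299179077, -0.10097349435091019), (0.06634017825126648, 0.06625565886497498), 85.91590881347656) circ ((0.42662855982780457, -0.10092508047819138), 0.04365314915776253)
```

View pics/a7.png

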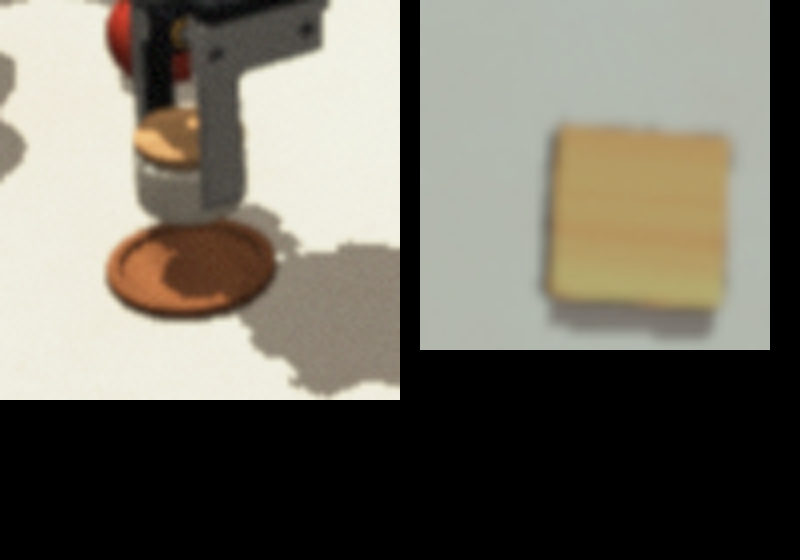

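The round pot hangs centred over its saucer. The large lid measures (0.4265, -0.101), yaw -4.1°. Lowering.

```bash
python3 inch.py '[[0,-0.0128,0.24,0,0,0],[0,0,0.24,0,0,0],[0,0,0.128,0,0,0],[0,0,0.032,0,0,0],[0,0,0.008,0,0,0],[0,0,0,0,0,0]]'; python3 inch.py '[[0,0,0.016,0,0,0],[0,0,0.008,0,0,0],[0,0,0,0,0,0]]';python3 inch.py '[[0,0,0.016,0,0,0],[0,0,0,0,0,0]]'
```

```text
time: 27.18
ee_pos: [0.4865, 0.401, 0.0159]
tcp_rot: [180.0, -0.0, 69.3]
ft_force: [0.2, -0.1, -1.3]
width: 0.612
grasp_force: 30.0
time: 27.55
ee_pos: [0.4865, 0.4011, 0.0151]
tcp_rot: [-180.0, -0.1, 69.3]
ft_force: [-4.5, -2.4, 14.5]
width: 0.612
grasp_force: 30.0
time: 27.8
ee_pos: [0.4866, 0.4012, 0.015]
tcp_rot: [-179.9, -0.1, 69.3]
ft_force: [-10.2, -5.0, 33.0]
width: 0.611
grasp_force: 30.0
```

```bash
python3 inch.py '[[0,0,-0.016,0,0,0],[0,0,-0.0048,0,0,0],[0,0,0,0,0,0]]'; python3 inch.py '[[0,0,0,0,0,0],[0,0,0,0,0,0],[0,0,0,0,0,0],[0,0,0,0,0,0],[0,0,0,0,0,0]]' 1.0;  python3 inch.py '[[0,0,-0.24,0,0,0],[0,0,-0.48,0,0,0],[0,0,-0.64,0,0,0],[0,0,-0.64,0,0,0],[0,0,-0.32,0,0,0],[0,0,0,0,0,0]]'; python3 d.py .4265 -.101 .16 69.4
python3 - <<'E'
from h import *
t=snap('top');s=snap('side')
o=np.zeros((400,780,3),np.uint8);o[:400,:400]=crop(s,150,230,250,330,4);o[:350,420:770]=crop(t,105,185,155,235,7)
cv2.imwrite('pics/a8.png',o)
E
```

```text
time: 28.18
ee_pos: [0.4865, 0.4012, 0.0151]
tcp_rot: [-180.0, -0.0, 69.3]
ft_force: [-2.8, -1.9, 7.8]
width: 0.612
grasp_force: 30.0
time: 28.8
ee_pos: [0.4863, 0.4009, 0.0143]
tcp_rot: [-180.0, 0.0, 69.3]
ft_force: [0.3, -0.2, 0.4]
width: 0.999
grasp_force: 0.0
time: 29.55
ee_pos: [0.4866, 0.4014, 0.1607]
tcp_rot: [180.0, -0.1, 69.3]
ft_force: [-0.9, -0.3, -0.8]
width: 1.001
grasp_force: 0.0
t 29.55 pos [0.4866 0.4014 0.1607] rot [ 1.7998e+02 -1.2000e-01  6.9350e+01] d [-4.913e-01  1.209e-01 -2.000e-04] rv [ 0.02 -0.12 -0.05] q7 [-85. -37.]
```

View pics/a8.png

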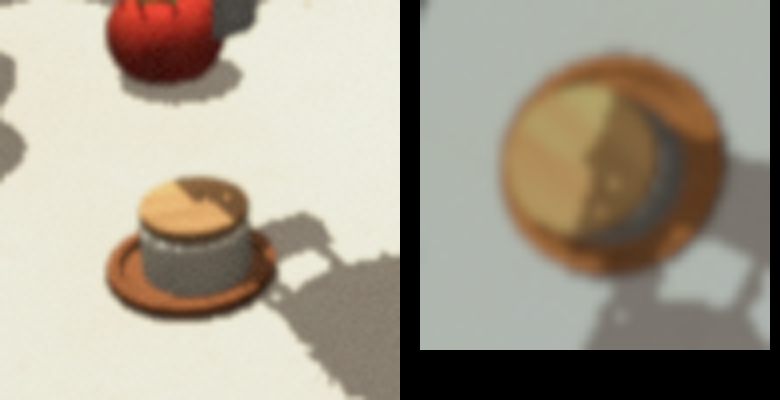

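The round pot is flat inside its saucer (crop 195,235). Now the large square pot.

```bash
python3 inch.py '[[-0.48,0.12,0,0,0,0],[-0.8,0.1968,0,0,0,0],[-0.8,0.1968,0,0,0,0],[-0.8,0.1968,0,0,0,0],[-0.8,0.1968,0,0,0,0],[-0.8,0.1968,0,0,0,0],[-0.8,0.1968,0,0,0,0],[-0.8,0.1968,0,0,0,0],[-0.8,0.1968,0,0,0,0],[-0.64,0.16,0,0,0,0],[-0.3408,0.08,0,0,0,0],[0,0,0,0,0,-4.15],[0,0,0,0,0,-4.15],[0,0,0,0,0,0],[0,0,0.48,0,0,0],[0,0,0.64,0,0,0],[0,0,0,0,0,0]]'; python3 d.py .4265 -.101 .011 85.9
```

```text
time: 31.78
ee_pos: [0.4238, -0.1022, 0.0876]
tcp_rot: [-179.7, 0.2, 85.7]
ft_force: [-0.1, -0.5, 0.9]
width: 1.001
grasp_force: 0.0
t 31.77 pos [ 0.4238 -0.1022  0.0876] rot [-1.797e+02  1.500e-01  8.567e+01] d [0.0016 0.003  0.0766] rv [-0.3   0.15 -0.23] q7 [-43.  26.]
```

```bash
python3 inch.py '[[0,0,0.4,0,0,0],[0,0,0.32,0,0,0],[0,0,0,0,0,0],[0,0,0,0,0,0]]'; python3 d.py .4265 -.101 .011 85.9
```

```text
time: 32.28
ee_pos: [0.4267, -0.1015, 0.0457]
tcp_rot: [179.9, -0.0, 85.9]
ft_force: [0.2, -0.4, 0.2]
width: 1.001
grasp_force: 0.0
t 32.27 pos [ 0.4267 -0.1015  0.0457] rot [179.93  -0.    85.88] d [ 0.0005 -0.0002  0.0347] rv [ 0.07 -0.   -0.02] q7 [-37.  32.]
```

```bash
python3 inch.py '[[0.008,0,0.24,0,0,0],[0,0,0.192,0,0,0],[0,0,0.096,0,0,0],[0,0,0,0,0,0],[0,0,0,0,0,0]]';python3 inch.py '[[0,0,0,0,0,0],[0,0,0,0,0,0],[0,0,0,0,0,0],[0,0,0,0,0,0],[0,0,0,0,0,0],[0,0,0,0,0,0]]' 0.0; python3 inch.py '[[0,0,-0.08,0,0,0],[0,0,-0.16,0,0,0],[0,0,-0.4,0,0,0],[0,0,-0.4,0,0,0],[0,0,-0.24,0,0,0],[0,0,-0.08,0,0,0],[0,0,0,0,0,0]]'; python3 d.py .5075 -.3175 .095 98.5
```

```text
time: 32.9
ee_pos: [0.4262, -0.1011, 0.0117]
tcp_rot: [180.0, 0.0, 85.9]
ft_force: [-0.4, 1.0, -0.8]
width: 0.996
grasp_force: 0.0
time: 33.65
ee_pos: [0.4262, -0.101, 0.0115]
tcp_rot: [180.0, -0.0, 85.9]
ft_force: [1.3, 1.0, 5.0]
width: 0.701
grasp_force: 30.0
time: 34.52
ee_pos: [0.426, -0.1007, 0.0965]
tcp_rot: [180.0, -0.0, 86.0]
ft_force: [-0.2, 0.0, -3.7]
width: 0.7
grasp_force: 30.0
t 34.52 pos [ 0.426  -0.1007  0.0965] rot [ 1.7999e+02 -2.0000e-02  8.5960e+01] d [-0.2105  0.0966  0.0014] rv [  0.02  -0.02 -12.54] q7 [-45.  26.]
```

The grip width of 66 mm matches. Carrying it to the large square saucer.

Units first: shifts go in shares of 62.5 mm and turns go in units of 2 degrees. So -0.035 m is -0.56, -0.03 m is -0.48, -6.3 degrees is -3.15.

```bash
python3 inch.py '[[-0.32,0.1472,0,0,0,0],[-0.56,0.256,0,0,0,0],[-0.56,0.256,0,0,0,0],[-0.56,0.256,0,0,0,0],[-0.56,0.256,0,0,0,0],[-0.48,0.224,0,0,0,0],[-0.328,0.1504,0,0,0,0],[0,0,0,0,0,-3.15],[0,0,0,0,0,-3.15],[0,0,0,0,0,0],[0,0,0.4,0,0,0],[0,0,0.32,0,0,0],[0,0,0,0,0,0],[0,0,0,0,0,0]]'; python3 d.py .5075 -.3175 .0155 98.5
python3 - <<'E'
from h import *
t=snap('top');s=snap('side')
o=np.zeros((400,780,3),np.uint8);o[:400,:400]=crop(s,300,140,400,240,4);o[:360,420:780]=crop(t,360,170,420,230,6)
cv2.imwrite('pics/a9.png',o)
h=cv2.cvtColor(cv2.imread('pics/top0.png'),4+36)[175:230,365:420]
E
```

```text
time: 36.28
ee_pos: [0.5075, -0.3181, 0.0517]
tcp_rot: [-180.0, 0.0, 98.5]
ft_force: [0.1, -0.2, -2.0]
width: 0.699
grasp_force: 30.0
t 36.27 pos [ 0.5075 -0.3181  0.0517] rot [-1.7999e+02  1.0000e-02  9.8480e+01] d [0.0006 0.0001 0.0362] rv [-0.01  0.01 -0.02] q7 [-6. 63.]
```

View pics/a9.png

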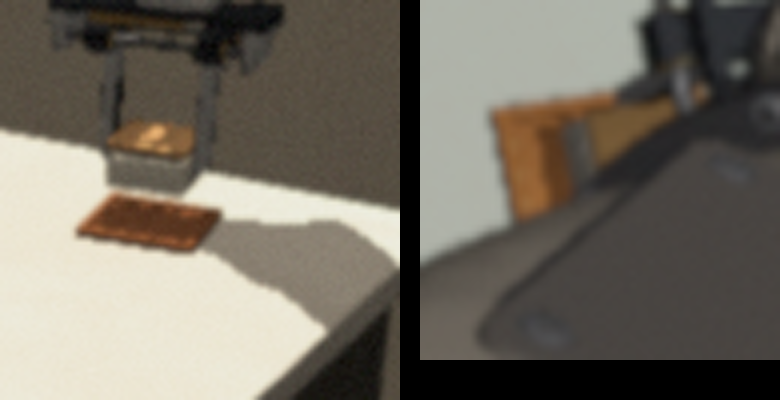

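The large pot hangs above its saucer, now fully visible from the side with corners at crop (102,194), (221,212), (196,249) and (79,233). I'll check the saucer's pose from these.

```bash
python3 - <<'E'
from h import *
P=np.array([onz('side',(300+(u+.5)/4-.5,140+(v+.5)/4-.5),.009)[:2] for u,v in((102,194),(221,212),(196,246),(79,231))],np.float32)
print(P,P.mean(0),cv2.minAreaRect(P))
E
```

```text
[[ 0.56916946 -0.3446297 ]
 [ 0.46764535 -0.3609835 ]
 [ 0.45241016 -0.27770635]
 [ 0.5443632  -0.25499874]] [ 0.50839704 -0.30957955] ((0.5102688670158386, -0.30832070112228394), (0.10280966758728027, 0.09263177216053009), 10.367362976074219)
```

After allowing for the same side-view bias seen on the other saucers (+8 mm in y), this agrees with the top view. Lowering.

```bash
python3 inch.py '[[0.008,0,0.192,0,0,0],[0,0,0.192,0,0,0],[0,0,0.112,0,0,0],[0,0,0.048,0,0,0],[0,0,0.016,0,0,0],[0,0,0,0,0,0]]'; python3 inch.py '[[0,0,0.016,0,0,0],[0,0,0.008,0,0,0],[0,0,0,0,0,0]]';python3 inch.py '[[0,0,0.0128,0,0,0],[0,0,0,0,0,0]]'
```

```text
time: 37.12
ee_pos: [0.5074, -0.3174, 0.0165]
tcp_rot: [180.0, 0.0, 98.5]
ft_force: [0.2, -0.2, -1.6]
width: 0.699
grasp_force: 30.0
time: 37.5
ee_pos: [0.5076, -0.3174, 0.0155]
tcp_rot: [180.0, -0.0, 98.5]
ft_force: [-3.2, 1.8, 9.3]
width: 0.7
grasp_force: 30.0
time: 37.75
ee_pos: [0.5076, -0.3174, 0.0155]
tcp_rot: [179.9, -0.0, 98.5]
ft_force: [-6.1, 6.2, 26.3]
width: 0.698
grasp_force: 30.0
```

In the tool's units: -0.0008 m is -0.0128.

```bash
python3 inch.py '[[0,0,-0.0128,0,0,0],[0,0,0,0,0,0]]'; python3 inch.py '[[0,0,0,0,0,0],[0,0,0,0,0,0],[0,0,0,0,0,0],[0,0,0,0,0,0],[0,0,0,0,0,0]]' 1.0;  python3 inch.py '[[0,0,-0.24,0,0,0],[0,0,-0.48,0,0,0],[0,0,-0.64,0,0,0],[0,0,-0.64,0,0,0],[0,0,-0.64,0,0,0],[0,0,0,0,0,0],[0.8,0,0,0,0,0],[0.8,0,0,0,0,0],[0.8,0,0,0,0,0],[0.64,0,0,0,0,0],[0,0,0,0,0,0]]'
python3 - <<'E'
from h import *
t=snap('top');s=snap('side')
o=np.zeros((600,800,3),np.uint8);o[:376,:800]=crop(s,165,125,365,219,4);o[:600-376,:]=o[:224]
o=np.zeros((560,800,3),np.uint8);o[:400,:500]=crop(s,165,160,365,320,2.5);o[:270,510:780]=crop(t,365,175,419,229,5);o[400:552,:800]=crop(t,110,180,430,241,2.5)[:152,:800]
cv2.imwrite('pics/b0.png',o)
E
```

```text
time: 38.0
ee_pos: [0.5076, -0.3174, 0.0155]
tcp_rot: [180.0, 0.0, 98.5]
ft_force: [-2.8, 1.9, 12.9]
width: 0.701
grasp_force: 30.0
time: 38.62
ee_pos: [0.5074, -0.3173, 0.0149]
tcp_rot: [-180.0, 0.0, 98.5]
ft_force: [-0.2, 0.7, 0.5]
width: 0.998
grasp_force: 0.0
time: 40.0
ee_pos: [0.4788, -0.1262, 0.1796]
tcp_rot: [-180.0, -0.1, 98.8]
ft_force: [0.7, -0.3, 0.1]
width: 1.003
grasp_force: 0.0
```

View pics/b0.png

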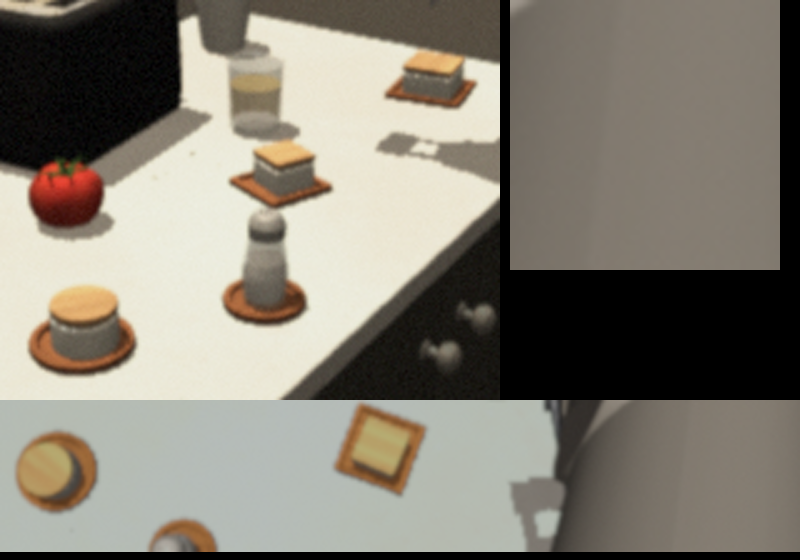

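All four sit flat and inside their saucers: large pot at (433,80), small pot at (283,172), shaker at (265,265), round pot at (83,325). The tumbler and tomato haven't moved, and the gripper is clear. Handing in.

```bash
python3 -c "
from workcell import ctrl
print(ctrl.finish_job())"
```

```text
the job is handed in; nothing more can be done
None
```

The stack was taken apart from the top down, and the last camera check before hand-in (about 40 s in) showed all four pieces upright and flat in their own saucers, with the tumbler and tomato untouched.

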